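# Start the rice timers in order

### The job

Three batches of rice have just gone on: start their kitchen timers by tapping down the raised grey key on top of each, first the round timer, then the three-cornered one, then the square one. Press each key gently with the fingertips until it is fully down (it stays down by itself). Leave the long timer's key alone, and do not lift, tip or push about the timers or anything else on the counter.

Things in the scene. Friction and masses are not known exactly. Their poses are not given: they have to be found in the camera images.
- round_timer: round kitchen timer: a disc 76 mm in diameter, case 26 mm high, white plastic, loose, 0.18 kg or so, lying flat on the counter. Origin at the centre of its underside, z up. On top, 18 mm from the centre towards its own +x, stands the grey start key; a dark display lies flush on the -x side.
- round_key_top (a point): centre of the top of the round timer's start key, a grey round cap 24 mm in diameter that stands 12 mm above the case (38 mm above the counter) when up; this point moves with the cap
- round_key (a joint): how far that key is pressed, m: 0 up (it may start up to 0.001 down), 0.007 fully down against a hard stop, then 5 mm still proud of the case. It moves straight down against a steady drag of about 3 N, has no spring, and stays where it is left (stays down when pressed).
- tri_timer: three-cornered kitchen timer: a rounded triangle, each corner 48 mm and each side 30 mm from its centre, one corner towards its own +x, case 26 mm high, white plastic, loose, 0.18 kg or so, lying flat on the counter. Origin at the centre of its underside, z up. On top, 18 mm from the centre towards its own +x, stands the grey start key; a dark display lies flush on the -x side.
- tri_key_top (a point): centre of the top of the three-cornered timer's start key, a grey round cap 24 mm in diameter that stands 12 mm above the case (38 mm above the counter) when up; this point moves with the cap
- tri_key (a joint): how far that key is pressed, m: 0 up (it may start up to 0.001 down), 0.007 fully down against a hard stop, then 5 mm still proud of the case. It moves straight down against a steady drag of about 3 N, has no spring, and stays where it is left (stays down when pressed).
- square_timer: square kitchen timer: 66 x 66 mm, case 26 mm high, white plastic, loose, 0.18 kg or so, lying flat on the counter. Origin at the centre of its underside, z up. On top, 15 mm from the centre towards its own +x, stands the grey start key; a dark display lies flush on the -x side.
- square_key_top (a point): centre of the top of the square timer's start key, a grey round cap 24 mm in diameter that stands 12 mm above the case (38 mm above the counter) when up; this point moves with the cap
- square_key (a joint): how far that key is pressed, m: 0 up (it may start up to 0.001 down), 0.007 fully down against a hard stop, then 5 mm still proud of the case. It moves straight down against a steady drag of about 3 N, has no spring, and stays where it is left (stays down when pressed).
- long_timer: long kitchen timer: 100 mm (its own x) by 44 mm, case 26 mm high, white plastic, loose, 0.18 kg or so, lying flat on the counter. Origin at the centre of its underside, z up. On top, 32 mm from the centre towards its own +x, stands the grey start key; a dark display lies flush on the -x side.
- long_key_top (a point): centre of the top of the long timer's start key, a grey round cap 24 mm in diameter that stands 12 mm above the case (38 mm above the counter) when up; this point moves with the cap
- long_key (a joint): how far that key is pressed, m: 0 up (it may start up to 0.001 down), 0.007 fully down against a hard stop, then 5 mm still proud of the case. It moves straight down against a steady drag of about 3 N, has no spring, and stays where it is left (stays down when pressed).
- cup: bystander: white handleless cup, 60 mm wide, 70 mm high; loose; origin at the centre of its underside
- shaker: bystander: steel salt shaker, 42 mm wide, 66 mm high; loose; origin at the centre of its underside
- sauce: bystander: amber sauce bottle, 54 mm wide, 120 mm high; loose; origin at the centre of its underside
- bowl: bystander: blue ceramic bowl, 100 mm wide, 45 mm high; loose; origin at the centre of its underside
- jar: bystander: lidded brown jar, 64 mm wide, 75 mm high; loose; origin at the centre of its underside
- paddle: bystander: wooden rice paddle lying flat, 175 mm long (its own x), blade 60 mm wide, 8 mm thick; loose; origin on its underside, 100 mm from the handle's end and 75 mm from the blade's end (+x)
Things that resemble listed ones, but are neither listed nor needed, are in the scene too. Leave any green look-alike of the square_timer alone.

How it is judged:
By the outcome, as a careful person would: the job done as asked, in the order asked, and still so for the second after the job is handed in, with the robot touching nothing.
It also fails if it takes over 51 s, if anything falls off the work surface, if the arm or the gripper's body presses on something with over 40 N, if the wrist force passes 120 N, or if a joint passes its speed limit or range.

### The arm

A 6-joint arm with a two-finger parallel gripper is mounted at the origin on the work surface. World frame = base frame: x ahead of the robot, y to its left, z up, the work surface at z = 0. Lengths are in mm, angles in rad, forces in N, time in s.
With the tool pointing down it reaches from about 275 to 825 mm from the base axis. Payload 4.9 kg.
Tool frame: the origin (TCP) lies midway between the tips of the shut fingers; the grasp point (between the pads) lies 19 mm behind it; z points along the fingers, y is the direction in which the jaws open and shut (so a half turn about z gives the same grasp; the last joint's range is limited). The gripper opens to 85 mm and grips with 20 to 120 N. Pads are 22 mm wide; open, the fingers measure 114 mm over their backs; the gripper's body (76 mm by 85 mm) begins 54 mm behind the grasp point. The pads swing forward as they close: fully open they stand 13 mm farther back than shut.
Start: joints at [-0.134, 0.326, -0.193, 1.052, 0, 1.437], TCP at [550.017, 0.009, 231.281] pointing down, gripper open.
Joint ranges: [-2.65, 2.65], [-0.97, 1.79], [-1.3, 1.35], [-1.93, 2.1], [-1.47, 1.37], [-3.14, 3.14]. Speed limits (rad/s): [2.57, 2.57, 3.14, 3.14, 3.14, 3.14].

### API

Orientations are given as [roll, pitch, yaw] about the fixed x, y, z axes, in that order (R = Rz(yaw) Ry(pitch) Rx(roll)).
In Python, from workcell import env, cams, spotter gives the robot as it stands.
- The arm moves only by the shell command python3 -m pendant 'ROWS' [FORCE]. ROWS is JSON, a list of rows, each a list of 7 numbers: the turn, a rotation vector about the world's x, y, z in rad, then the shift along the world's x, y, z in mm, then the gripper command: -1 is shut, 1 is fully open, values between are in proportion. In form: [[ax, ay, az, tx, ty, tz, fingers], ...]. A call has exactly 8 rows; each row is the pose to reach, as a shift and turn from the pose commanded when the call began; what a row does not reach only later rows make up. A row lasts 1/10 s, in which the tool goes at most 50 mm and 8.59 degrees, less where a joint would pass 70% of its speed; a pose out of reach is approached as far as the arm can. A call with a gripper value outside its range is refused whole. The fingers move at their own pace and stop on an object; FORCE is the grip in N (left out, the last holds). Time passes only in rows, so rows that repeat a pose let the fingers close, or fill a call up. It gives the time, the measured TCP pose, the force and the opening at its end, in the units of the state.
- env.observe(): the state, without advancing time (a new reading comes with each control period).
- cams.grab_frame(name): name is "scene" or "side" or "wrist"; returns a dict with "pixels" (384x512x3 uint8, red, green, blue), "fx", "fy", "cx", "cy" (pixels), "eye" and "rotation" of the camera in the world. Camera axes: x right, y down, z forward; pixel columns grow to the right and rows downward; lengths in mm; the calibration is good to about 2 mm. The wrist camera is an equidistant fisheye: a pixel r from the principal point sees the ray r / f radians off the axis. A picture is of the moment at which its call begins. There is no depth.
- env.close_job(): hands the job in, once; it reports no verdict.
Trained networks look in the newest picture that a camera, given by its name, has taken for a name from the list of things; names that differ only in an ending like _2 or _b are one class to them, and where a whole thing is asked for, a point or a joint stands for the part that bears it (a point fixed in the world has none). Each returns a list of dicts, best first, with "p" (0 to 1); they miss things now and then, are a little off and sometimes report something else, mostly with a low value. They report only what shows in the picture. A call takes as long as a camera call. They do not tell look-alikes from the thing itself.
- spotter.recognise(thing, camera): "centre" ([x, y, z] in mm, in the coordinates of the camera as it stood for that picture, good to about 4 mm: the middle of the surface that is visible of it).
- spotter.trace(thing, camera): "mask" (384x512 bool, what is visible of it).
The state is a dict: "time": time; "joint_pos": joint angles; "dq": joint speeds; "joint_torque": joint torques, N m; "tcp_pos": TCP position; "eef_rot": TCP orientation; "wrist_force": force on the tool from outside, world axes, zero at the start; "wrist_torque": the same for the moment, N m; "opening": finger opening in mm.
Only numpy, scipy, OpenCV 4.12 (cv2) and the standard library are available. Lean on these libraries where they do the work, as an engineer would, in place of code of your own. Each camera call takes 0.05 s, during which the arm holds its last target. There are 200 camera calls.

## Working session

There is one attempt and no reset: what is moved stays moved. The work goes in short steps, Python scripts to look and compute and a shell command to move; the robot and the scene stay as the last step left them, time stands still between calls to the robot, and variables do not carry over. Pictures are saved under pics/ and viewed, about 8 in all and at most 12, crops included, and the job is handed in when it is done.

```bash
mkdir -p pics; cat > h.py <<'E'
from workcell import env, cams, spotter
import cv2, numpy as np
def ray(f,u,v):
    R=np.array(f["rotation"]);d=R@np.array([(u-f["cx"])/f["fx"],(v-f["cy"])/f["fy"],1]);return np.array(f["eye"]),d
def onz(f,u,v,z):
    e,d=ray(f,u,v);return e+d*(z-e[2])/d[2]
def world(f,c): return np.array(f["eye"])+np.array(f["rotation"])@np.array(c)
E
python3 - <<'E'
from h import *
fs={}
ims=[]
for c in("scene","side"):
    f=cams.grab_frame(c); ims.append(f["pixels"])
    cv2.imwrite(f"pics/{c}.png",cv2.resize(f["pixels"][:,:,::-1],(800,600)))
    print(c,np.round(f["eye"]),np.round(f["rotation"],2).tolist(),f["fx"])
    for t in["round_timer","tri_timer","square_timer","long_timer","round_key_top","tri_key_top","square_key_top","long_key_top"]:
        print(t,[(round(r["p"],2),np.round(world(f,r["centre"])).tolist()) for r in spotter.recognise(t,c)[:4]])
print(env.observe())
E
```

```text
scene [ 979. -480. 1066.] [-2.54, -0.01, 0.63] 381.79354564752896
round_timer [(0.66, [1904.0, 445.0, 1992.0]), (0.59, [2359.0, 900.0, 2446.0])]
tri_timer [(0.8, [2337.0, 878.0, 2424.0]), (0.55, [1627.0, 168.0, 1715.0])]
square_timer [(0.84, [1456.0, -4.0, 1543.0]), (0.71, [1619.0, 160.0, 1707.0]), (0.65, [1009.0, -451.0, 1096.0])]
long_timer [(0.63, [2106.0, 646.0, 2193.0])]
round_key_top [(0.44, [1909.0, 449.0, 1996.0])]
tri_key_top []
square_key_top [(0.39, [1610.0, 151.0, 1697.0])]
long_key_top [(0.75, [2361.0, 902.0, 2449.0]), (0.58, [2128.0, 668.0, 2215.0])]
side [ 318. -808.  897.] [-2.3, 0.0, -0.28] 478.7986511450066
round_timer [(0.56, [-168.0, -1294.0, 411.0])]
tri_timer [(0.77, [71.0, -1055.0, 650.0])]
square_timer [(0.87, [38.0, -1089.0, 616.0]), (0.71, [27.0, -1099.0, 605.0])]
long_timer [(0.82, [284.0, -842.0, 863.0])]
round_key_top []
tri_key_top [(0.46, [50.0, -1077.0, 628.0])]
square_key_top []
long_key_top [(0.64, [-313.0, -1439.0, 265.0]), (0.37, [192.0, -934.0, 770.0])]
{'time': 0.9, 'joint_pos': array([-1.34197387e-01,  3.26176667e-01, -1.92625205e-01,  1.05199628e+00,
        1.09047993e-05,  1.43660724e+00]), 'dq': array([ 0.00171661, -0.00338581, -0.00094477, -0.00087594, -0.00151497,
       -0.00195138]), 'joint_torque': array([ 9.78441713e-04, -4.43312824e+01,  2.62763822e+01,  7.27503357e-04,
       -1.15838079e-04,  1.45694844e-05]), 'tcp_pos': array([5.50006579e+02, 1.53415808e-02, 2.31283967e+02]), 'eef_rot': array([-3.14159231e+00, -1.10504598e-05,  1.57078803e+00]), 'wrist_force': array([ 0.4516995 , -0.06012212, -0.39354826]), 'wrist_torque': array([-0.02407723, -0.02582882,  0.05132472]), 'opening': 84.9523576218424}
```

View pics/scene.png

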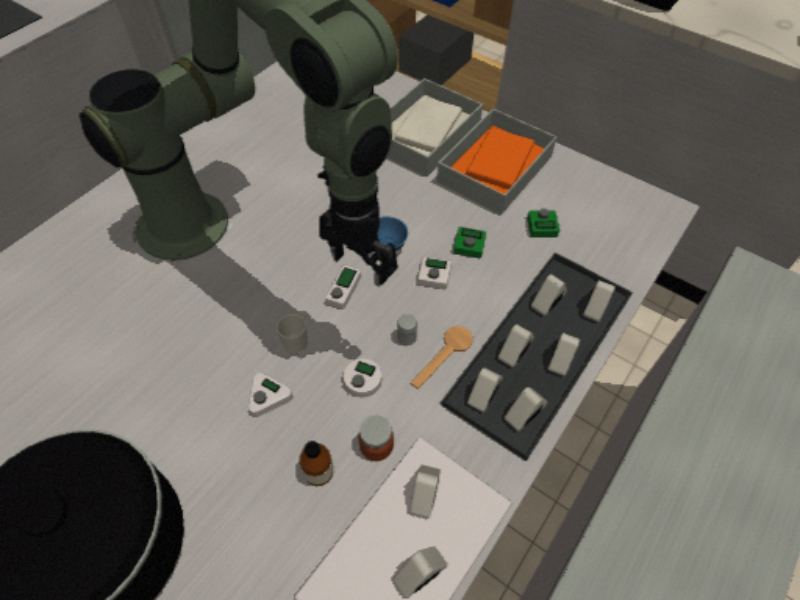

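View pics/side.png

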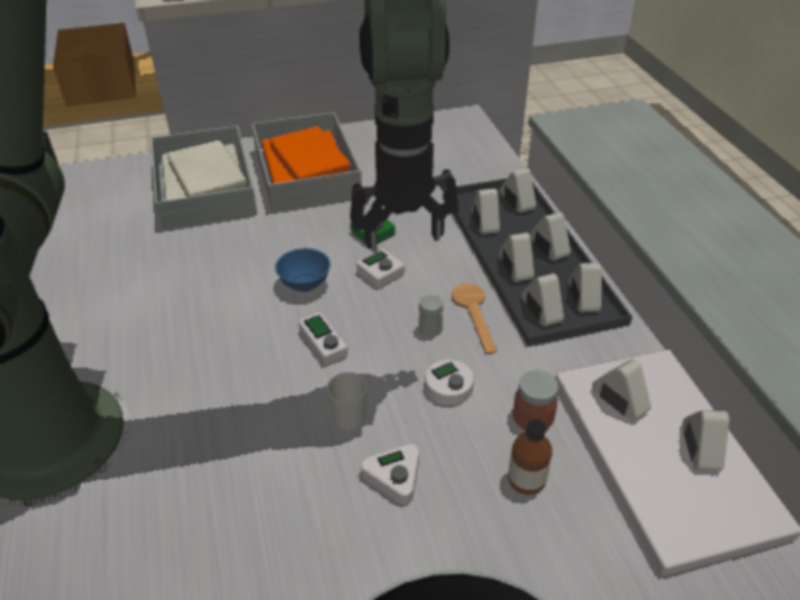

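```bash
cat >> h.py <<'E'
from scipy.spatial.transform import Rotation as Ro
_R=lambda f:Ro.from_euler("xyz",f["rotation"]).as_matrix()
def ray(f,u,v):
    x=np.array([u-f["cx"],v-f["cy"]])/[f["fx"],f["fy"]]
    return np.array(f["eye"]),_R(f)@np.array([*x,1])
def rayw(f,u,v):
    x=np.array([u-f["cx"],v-f["cy"]])/[f["fx"],f["fy"]];r=np.hypot(*x)+1e-9
    return np.array(f["eye"]),_R(f)@np.array([*(x/r*np.sin(r)),np.cos(r)])
def onzw(f,u,v,z):
    e,d=rayw(f,u,v);return e+d*(z-e[2])/d[2]
def world(f,c): return np.array(f["eye"])+_R(f)@np.array(c)
E
python3 - <<'E'
from h import *
P={"scene":dict(round=(358,381),tri=(260,397),square=(434,272),long=(337,293)),"side":dict(round=(456,381),tri=(399,474),square=(386,265),long=(331,342))}
for c in P:
    f=cams.grab_frame(c)
    for k,(u,v) in P[c].items(): print(c,k,np.round(onz(f,u*.64,v*.64,38)))
    for t in["round_timer","tri_timer","square_timer","long_timer","cup","sauce","jar","shaker","bowl"]:
        print(t,[(round(r["p"],2),np.round(world(f,r["centre"])).tolist()) for r in spotter.recognise(t,c)[:4]])
E
```

```text
scene round [607. -92.  38.]
scene tri [ 479. -228.   38.]
scene square [576. 214.  38.]
scene long [441.  45.  38.]
round_timer [(0.68, [604.0, -79.0, 26.0])]
tri_timer [(0.63, [480.0, -206.0, 33.0])]
square_timer [(0.87, [584.0, 333.0, 28.0]), (0.75, [692.0, 494.0, 28.0]), (0.72, [572.0, 214.0, 30.0]), (0.4, [601.0, -79.0, 29.0])]
long_timer [(0.82, [436.0, 70.0, 28.0]), (0.71, [434.0, 42.0, 39.0])]
cup [(0.72, [436.0, 41.0, 42.0]), (0.59, [431.0, -85.0, 49.0])]
sauce [(0.62, [658.0, -271.0, 79.0])]
jar [(0.81, [713.0, -178.0, 74.0])]
shaker [(0.5, [612.0, 50.0, 54.0])]
bowl [(0.82, [419.0, 266.0, 22.0])]
side round [605. -96.  38.]
side tri [ 476. -234.   38.]
side square [575. 202.  38.]
side long [439.  39.  38.]
round_timer [(0.92, [597.0, -87.0, 22.0])]
tri_timer [(0.84, [470.0, -217.0, 25.0])]
square_timer [(0.64, [567.0, 212.0, 24.0]), (0.63, [594.0, 327.0, 21.0])]
long_timer [(0.85, [429.0, 66.0, 30.0])]
cup [(0.67, [441.0, -100.0, 50.0]), (0.4, [642.0, -282.0, 74.0])]
sauce [(0.72, [645.0, -283.0, 75.0]), (0.46, [567.0, 209.0, 25.0])]
jar [(0.87, [695.0, -180.0, 64.0])]
shaker [(0.84, [606.0, 46.0, 41.0]), (0.7, [430.0, 259.0, 27.0])]
bowl []
```

```bash
python3 -m pendant '[[0,0,0,20,-30,-20,-1],[0,0,0,40,-60,-50,-1],[0,0,0,52,-85,-70,-1],[0,0,0,56,-93,-81,-1],[0,0,0,56,-93,-81,-1],[0,0,0,56,-93,-81,-1],[0,0,0,56,-93,-81,-1],[0,0,0,56,-93,-81,-1]]' 20
python3 - <<'E'
from h import *
f=cams.grab_frame("wrist"); cv2.imwrite("pics/w1.png",cv2.resize(f["pixels"][:,:,::-1],(800,600)))
o=env.observe();print(f["eye"],f["rotation"],o["tcp_pos"],o["wrist_force"])
m=spotter.trace("round_key_top","wrist")
for r in m[:3]:
    v,u=np.nonzero(r["mask"]);print(r["p"],u.mean()/.64,v.mean()/.64,len(u),onzw(f,u.mean(),v.mean(),38))
E
```

```text
time: 2.7
tcp_pos: [606.4, -92.0, 151.7]
eef_rot: [3.14, 0.0, 1.572]
wrist_force: [0.4, -0.4, 0.1]
opening: 0.1
[606.00157858  -7.88151615 294.28939016] [ 2.80972051e+00 -1.88618099e-03  6.68678248e-04] [606.3746507  -92.17937785 151.57494233] [0.21204396 0.36793781 0.16933177]
0.78 391.1934414990859 281.07004113345516 547 [605.81855518 -88.31197171  38.        ]
0.61 541.7791901243256 391.9353301665494 4263 [ 705.96360502 -165.14804843   38.        ]
```

View pics/w1.png

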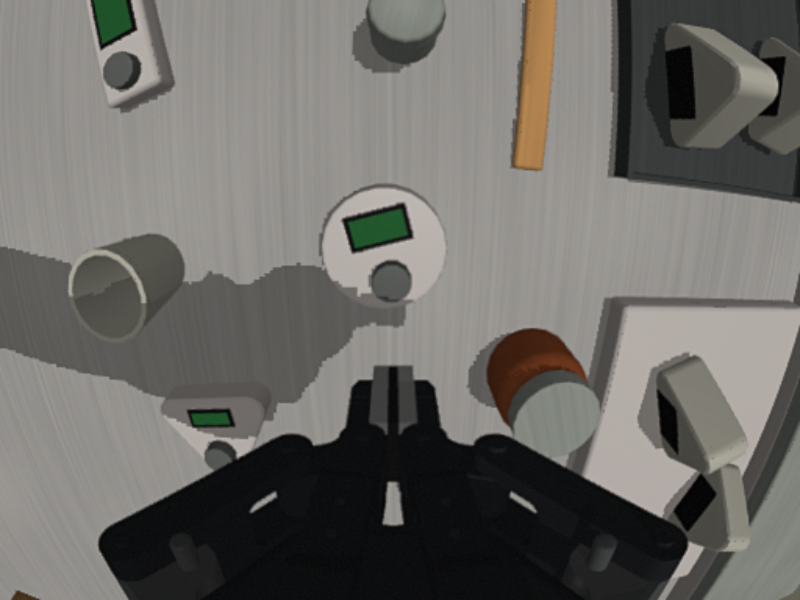

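```bash
python3 -m pendant '[[0,0,0,0,0,-40,-1],[0,0,0,0,0,-80,-1],[0,0,0,0,1,-100,-1],[0,0,0,0,1,-106,-1],[0,0,0,0,1,-108,-1],[0,0,0,0,1,-109,-1],[0,0,0,0,1,-109,-1],[0,0,0,0,1,-109,-1]]'
```

```text
time: 3.6
tcp_pos: [607.0, -92.3, 42.6]
eef_rot: [3.139, 0.001, 1.571]
wrist_force: [-0.3, -0.0, 0.5]
opening: -0.2
```

```bash
python3 -m pendant '[[0,0,0,0,0,-2,-1],[0,0,0,0,0,-4,-1],[0,0,0,0,0,-5.5,-1],[0,0,0,0,0,-7,-1],[0,0,0,0,0,-8,-1],[0,0,0,0,0,-9,-1],[0,0,0,0,0,-9,-1],[0,0,0,0,0,-9,-1]]'
```

```text
time: 4.4
tcp_pos: [606.2, -92.1, 32.3]
eef_rot: [3.141, 0.0, 1.571]
wrist_force: [0.8, -0.3, 1.9]
opening: 0.1
```

```bash
python3 -m pendant '[[0,0,0,0,0,-0.5,-1],[0,0,0,0,0,-1,-1],[0,0,0,0,0,-1.3,-1],[0,0,0,0,0,-1.6,-1],[0,0,0,0,0,-1.8,-1],[0,0,0,0,0,-2,-1],[0,0,0,0,0,-2,-1],[0,0,0,0,0,-2,-1]]'
```

```text
time: 5.2
tcp_pos: [606.3, -92.1, 31.0]
eef_rot: [3.141, 0.0, 1.571]
wrist_force: [-1.0, -0.0, 7.0]
opening: 0.1
```

```bash
python3 -m pendant '[[0,0,0,0,0,-0.3,-1],[0,0,0,0,0,-0.6,-1],[0,0,0,0,0,-0.8,-1],[0,0,0,0,0,-0.8,-1],[0,0,0,0,0,-0.8,-1],[0,0,0,0,0,-0.8,-1],[0,0,0,0,0,-0.8,-1],[0,0,0,0,0,-0.8,-1]]'
```

```text
time: 6.0
tcp_pos: [606.3, -92.1, 31.0]
eef_rot: [3.141, 0.0, 1.571]
wrist_force: [-2.8, 0.7, 12.9]
opening: 0.0
```

```bash
python3 -m pendant '[[0,0,0,0,0,20,-1],[0,0,0,0,0,60,-1],[0,0,0,-15,-15,100,-1],[0,0,0,-45,-48,120,-1],[0,0,0,-78,-83,120,-1],[0,0,0,-110,-117,120,-1],[0,0,0,-129,-137,120,-1],[0,0,0,-129,-137,120,-1]]'
python3 - <<'E'
from h import *
f=cams.grab_frame("wrist"); 
import time
f=cams.grab_frame("wrist"); cv2.imwrite("pics/w2.png",cv2.resize(f["pixels"][:,:,::-1],(800,600)))
o=env.observe();print(f["eye"],o["tcp_pos"],o["wrist_force"])
for r in spotter.trace("tri_key_top","wrist")[:3]:
    v,u=np.nonzero(r["mask"]);print(r["p"],u.mean()/.64,v.mean()/.64,len(u),onzw(f,u.mean(),v.mean(),38))
E
```

```text
time: 6.8
tcp_pos: [474.0, -230.6, 149.0]
eef_rot: [-3.139, -0.001, 1.566]
wrist_force: [0.0, -0.8, 0.7]
opening: 0.2
[ 475.83692213 -145.61522804  291.77532897] [ 476.33385331 -228.89071208  149.08782563] [0.02865667 1.43233707 0.41737033]
0.58 394.85968246869413 283.3519677996422 559 [ 476.57010195 -226.18792398   38.        ]
```

View pics/w2.png

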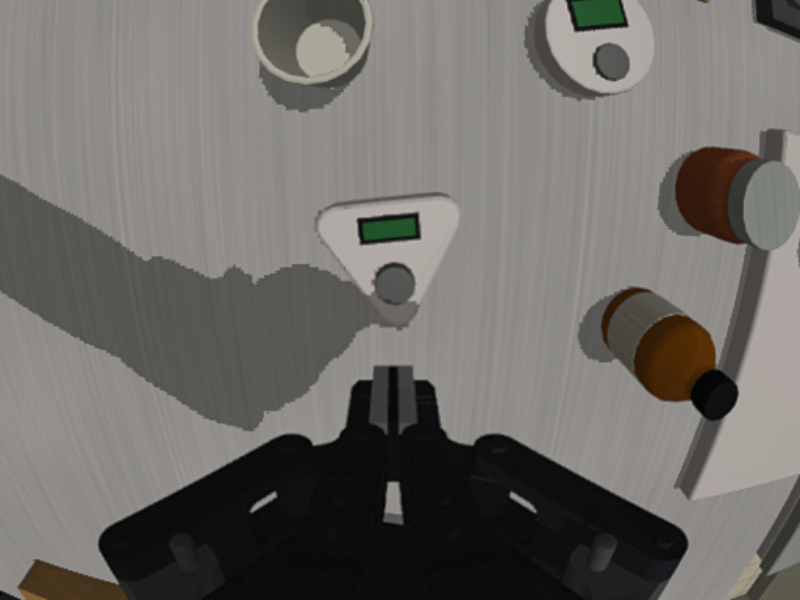

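```bash
python3 -m pendant '[[0,0,0,0,1,-40,-1],[0,0,0,0,1,-80,-1],[0,0,0,0,1,-100,-1],[0,0,0,0,1,-106,-1],[0,0,0,0,1,-108,-1],[0,0,0,0,1,-108,-1],[0,0,0,0,1,-110,-1],[0,0,0,0,1,-112,-1]]'; python3 -m pendant '[[0,0,0,0,0,-1.5,-1],[0,0,0,0,0,-3,-1],[0,0,0,0,0,-4.5,-1],[0,0,0,0,0,-5.5,-1],[0,0,0,0,0,-6.2,-1],[0,0,0,0,0,-6.8,-1],[0,0,0,0,0,-7,-1],[0,0,0,0,0,-7,-1]]'
```

```text
time: 7.75
tcp_pos: [477.9, -228.5, 38.5]
eef_rot: [3.14, 0.001, 1.571]
wrist_force: [0.0, -0.7, -0.5]
opening: -0.0
time: 8.55
tcp_pos: [477.7, -228.4, 31.0]
eef_rot: [3.14, 0.001, 1.571]
wrist_force: [2.0, 0.3, 6.1]
opening: -0.0
```

```bash
python3 -m pendant '[[0,0,0,0,0,-0.3,-1],[0,0,0,0,0,-0.6,-1],[0,0,0,0,0,-0.9,-1],[0,0,0,0,0,-1,-1],[0,0,0,0,0,-1,-1],[0,0,0,0,0,-1,-1],[0,0,0,0,0,-1,-1],[0,0,0,0,0,-1,-1]]'
```

```text
time: 9.35
tcp_pos: [477.8, -228.4, 31.0]
eef_rot: [3.14, 0.001, 1.571]
wrist_force: [-0.6, 0.5, 14.1]
opening: 0.4
```

```bash
python3 -m pendant '[[0,0,0,0,0,20,-1],[0,0,0,0,0,60,-1],[0,0,0,0,0,100,-1],[0,0,0,9,40,120,-1],[0,0,0,18,80,120,-1],[0,0,0,27,120,120,-1],[0,0,0,36,160,120,-1],[0,0,0,45,200,120,-1]]';python3 -m pendant '[[0,0,0,9,40,0,-1],[0,0,0,18,80,0,-1],[0,0,0,27,120,0,-1],[0,0,0,36,160,0,-1],[0,0,0,45,200,0,-1],[0,0,0,53,236,0,-1],[0,0,0,53,236,0,-1],[0,0,0,53,236,0,-1]]'
python3 - <<'E'
from h import *
f=cams.grab_frame("wrist"); f=cams.grab_frame("wrist"); cv2.imwrite("pics/w3.png",cv2.resize(f["pixels"][:,:,::-1],(800,600)))
o=env.observe();print(f["eye"],o["tcp_pos"],o["wrist_force"])
for r in spotter.trace("square_key_top","wrist")[:3]:
    v,u=np.nonzero(r["mask"]);print(r["p"],u.mean()/.64,v.mean()/.64,len(u),onzw(f,u.mean(),v.mean(),38))
E
```

```text
time: 10.15
tcp_pos: [521.0, -26.4, 148.9]
eef_rot: [-3.139, 0.0, 1.57]
wrist_force: [-0.1, -0.4, 0.1]
opening: -0.2
time: 10.95
tcp_pos: [573.8, 208.2, 148.4]
eef_rot: [-3.139, 0.001, 1.572]
wrist_force: [-0.1, -0.5, -0.8]
opening: 0.1
[574.19905547 291.69108567 291.05205641] [574.07717811 206.91294086 148.78743299] [-0.60044184 -0.21076083  0.45087896]
0.62 396.3720614828209 273.0899638336347 553 [575.78860644 216.76562818  38.        ]
0.59 424.31904560810807 58.406355574324316 592 [590.52945215 336.42047395  38.        ]
```

View pics/w3.png

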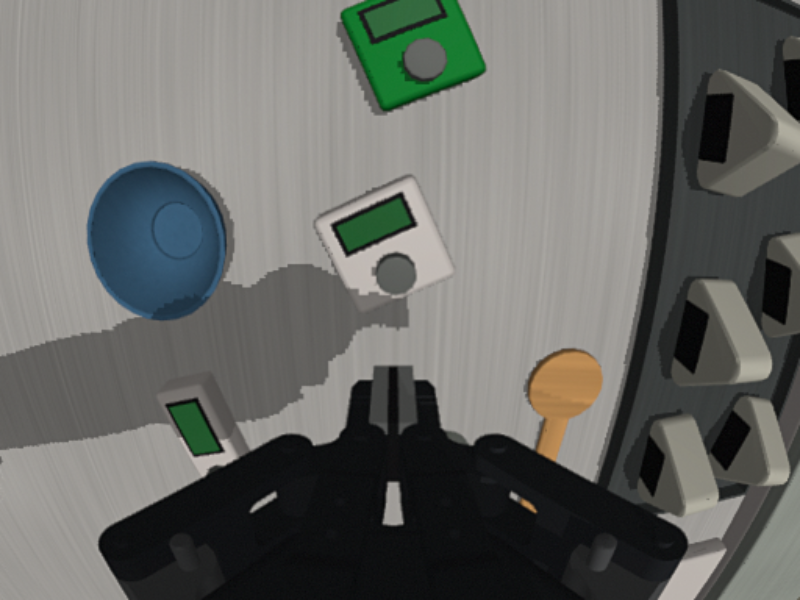

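The white square timer's key is at pixel (396,273), about 8 mm further in +y. The green look-alike is well clear at (424,58).

```bash
python3 -m pendant '[[0,0,0,1,4,-40,-1],[0,0,0,1,8,-80,-1],[0,0,0,1,8,-100,-1],[0,0,0,1,8,-106,-1],[0,0,0,1,8,-108,-1],[0,0,0,1,8,-108,-1],[0,0,0,1,8,-110,-1],[0,0,0,1,8,-112,-1]]'; python3 -m pendant '[[0,0,0,0,0,-1.5,-1],[0,0,0,0,0,-3,-1],[0,0,0,0,0,-4.5,-1],[0,0,0,0,0,-5.5,-1],[0,0,0,0,0,-6.2,-1],[0,0,0,0,0,-6.8,-1],[0,0,0,0,0,-7,-1],[0,0,0,0,0,-7,-1]]'; python3 -m pendant '[[0,0,0,0,0,-0.3,-1],[0,0,0,0,0,-0.6,-1],[0,0,0,0,0,-0.9,-1],[0,0,0,0,0,-1,-1],[0,0,0,0,0,-1,-1],[0,0,0,0,0,-1,-1],[0,0,0,0,0,-1,-1],[0,0,0,0,0,-1,-1]]'
```

```text
time: 11.9
tcp_pos: [577.1, 216.1, 38.8]
eef_rot: [3.139, -0.001, 1.571]
wrist_force: [1.4, 0.1, 0.2]
opening: -0.4
time: 12.7
tcp_pos: [576.6, 216.2, 31.0]
eef_rot: [3.14, -0.0, 1.571]
wrist_force: [0.0, -0.6, 5.1]
opening: -0.1
time: 13.5
tcp_pos: [576.7, 216.1, 31.0]
eef_rot: [3.14, -0.0, 1.571]
wrist_force: [-1.8, -1.4, 12.6]
opening: 0.0
```

Hard stop reached. I'll retreat upward and check.

```bash
python3 -m pendant '[[0,0,0,0,0,20,-1],[0,0,0,0,0,60,-1],[0,0,0,0,0,100,-1],[0,0,0,0,0,140,-1],[0,0,0,0,0,180,-1],[0,0,0,0,0,200,-1],[0,0,0,0,0,200,-1],[0,0,0,0,0,200,-1]]'
python3 - <<'E'
from h import *
a=cams.grab_frame("wrist")["pixels"]; b=cams.grab_frame("side")["pixels"]; c=cams.grab_frame("scene")["pixels"]
z=lambda i,r0,r1,c0,c1:cv2.resize(i[r0:r1,c0:c1,::-1],(400,300),interpolation=cv2.INTER_CUBIC)
old=lambda n:cv2.resize(cv2.imread(n),(512,384))[:,:,::-1]
cv2.imwrite("pics/fin.png",np.vstack([np.hstack([z(old("pics/side.png"),140,330,180,370),z(b,140,330,180,370)]),np.hstack([z(a,60,300,100,420),z(c,140,290,140,340)])]))
E
```

```text
time: 14.3
tcp_pos: [575.4, 216.0, 228.6]
eef_rot: [-3.14, 0.0, 1.571]
wrist_force: [0.7, 0.0, -0.1]
opening: 0.1
```

View pics/fin.png

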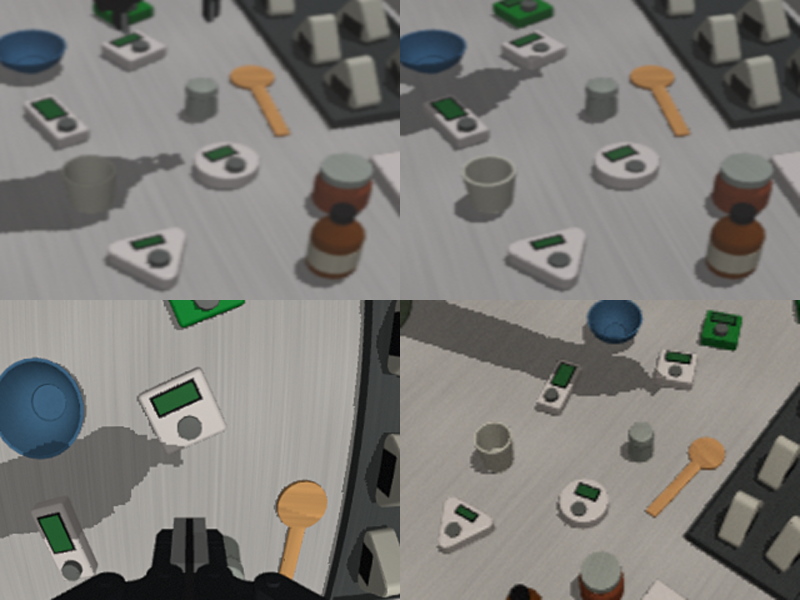

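The before and after side views match: no timer has moved, the three pressed keys sit lower, and the long timer's key is still up. The arm is clear of everything.

```bash
python3 -c "
from workcell import env
print(env.close_job())"
```

```text
the job is handed in; nothing more can be done
None
```

I pressed the start keys on the round, three-cornered and square timers, in that order, with shut fingertips. I then raised the arm clear and handed the job in at about 14.5 s on the robot clock, against the 51 s limit.

- **Keys fully down:** each press ended at a tip height of 31.0 mm, which is the hard stop. In each case the force rose from 5–7 N to about 13–14 N with no further travel.
- **Nothing disturbed:** the before and after pictures show the timers and the other things nearby where they were. The long timer's key and the green look-alikes were not touched.
- **Disagreement:** the two fixed cameras placed the square key 12 mm apart in y. I used the wrist camera's close view for that press. No other check failed or disagreed.

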